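# Pin a shock absorber into the tester's clevis and reset the trip switch

## Task

The shock absorber on the tilted test rig has swung loose and tripped the switch. Swing its eye back between the ears of the blue clevis so that the holes line up, take the orange-handled pin from its stand and push it through both until its collar sits down on the upper ear; only then reset the trip switch by pulling its yellow lever fully to off (the red mark) and then throwing it fully on (the green mark). Let go of everything and leave the can, jar and rubber stop where they are.

Things in the scene. Friction and masses are not known exactly. Their poses are not given: they have to be found in the camera images.
- deck: Aluminium deck of the fixed test rig, 310 x 170 mm, tilted 25 degrees. Origin: on its surface, on the axis of the clevis holes. z: its normal, which is that axis, leaning 25 degrees from vertical away from the robot (the pin goes in along -z); x: up the slope, towards the robot; y: to the robot's right. The plate spans x -50 to 260, y -110 to 60 mm. Rig place and yaw vary.
- clevis_hole (a point): Centre of the hole's mouth on top of the blue clevis's upper ear, 49 mm above the deck along its z; the pin's collar sits here when home. Upper ear: 8 mm thick, at 41 to 49 mm above the deck; both ears span deck x -23 to 23, y -25 to 25 mm and have a 14 mm hole, 2 mm chamfer on top.
- clevis_mid (a point): Point on the axis of the clevis holes midway between the ears, 30 mm above the deck along its z: where the middle of the shock's eye must be. The lower ear fills 0 to 19 mm above the deck; a web joins the ears at deck x -35 to -23 mm; the clevis is open at both sides (y) and up the slope.
- eye (a point): Middle of the steel eye at the lower end of the shock absorber: a ring 38 mm across, 18 mm thick, with a 14.5 mm hole whose axis is parallel to the deck's z. It swings in a circle of radius 200 mm about pivot, staying 30 mm above the deck.
- rod_grip (a point): Point on the axis of the bare steel rod (14 mm thick, bare from just behind the eye to the yellow spring seat, about 63 mm), 55 mm from the eye's middle towards the pivot, 30 mm above the deck: a good place to pinch or push it. The rest of the shock (black body, red spring, yellow seats) is up to 52 mm across.
- pivot (a point): The fixed pivot of the shock, at its upper end, 200 mm up the slope (deck x) from the clevis axis, 30 mm above the deck. Its bolt stands to 50 mm above the deck.
- shock (a joint): Swing of the shock about its pivot (axis: the deck's z), rad: 0 = holes lined up (shock along the deck's x), positive = eye towards the deck's -y (robot's left). Starts at 0.2 to 0.42; travel -0.25 to 0.6, no stop at 0. It stays where it is left (friction: 1 to 2.5 N sideways at the eye).
- pin: Retaining pin, about 110 g: steel shaft 12 mm thick, 46 mm long, its lowest 10 mm tapering to 6 mm; above it a steel collar 32 mm across, 5 mm thick, then a round orange handle 26 mm across, 41 mm long. Origin: the tip of the shaft; z points along the pin to the handle (its top at 92 mm). Starts upright in its stand.
- pin_shoulder (a point): Underside of the pin's collar on its axis, 46 mm above the tip.
- pin_head (a point): A point on the axis of the orange handle, 73 mm above the pin's tip: where to grip it (fingers then have 22 mm to the collar's top).
- pin_stand: Aluminium block 70 x 70 x 52 mm that holds the pin upright in a vertical 15 mm through hole in its middle; fixed. Origin: centre of its underside. The collar rests on its top. It stands to one side of the rig, the trip switch to the other; which is where changes.
- cutout_box: Grey box of the trip switch, 120 x 85 x 42 mm, fixed, with a red bar at its off end (-x) and a green bar at its on end (+x). Origin: centre of its underside, z up; the lever swings in its x-z plane.
- cutout (a joint): Trip lever, rad: 0 = fully off (leaning 0.5 rad from vertical to the box's -x, red end, near the robot), 1.0 = fully on (leaning 0.5 rad to +x, green end). Starts tripped at 0.4 to 0.6; stays where it is left (about 1 N at the ball moves it). End stops at 0 and 1.0.
- cutout_tip (a point): Centre of the yellow ball, 26 mm in diameter, at the end of the trip lever (10 mm steel rod). The lever's axis is the box's y axis, over the box's middle 64 mm above the table; the ball is 75 mm from that axis.
- spray_can: Red spray can, 54 mm across, 160 mm tall, standing. Bystander.
- grease_jar: Amber jar with a black lid, 64 mm across, 75 mm tall, standing. Bystander.
- bump_stop: Black rubber bump stop, 40 mm across, 40 mm tall, standing. Bystander.

How it is judged:
By the outcome, as a careful person would: the job done as asked, in the order asked, and still so for the second after the job is handed in, with the robot touching nothing.
It also fails if it takes over 67 s, if anything falls off the work surface, if the arm or the gripper's body presses on something with over 40 N, if the wrist force passes 120 N, or if a joint passes its speed limit or range.

## Robot

A 6-joint arm with a two-finger parallel gripper is mounted at the origin on the work surface. World frame = base frame: x ahead of the robot, y to its left, z up, the work surface at z = 0. Lengths are in mm, angles in rad, forces in N, time in s.
With the tool pointing down it reaches from about 350 to 975 mm from the base axis. Payload 7.1 kg.
Tool frame: the origin (TCP) lies midway between the tips of the shut fingers; the grasp point (between the pads) lies 19 mm behind it (ctrl.grip_point_offset is the distance from the TCP to the grasp point, in mm); z points along the fingers, y is the line along which they close (so a half turn about z gives the same grasp; the last joint's range is limited). The gripper opens to 88 mm and grips with 3 to 60 N. Pads are 20 mm wide; open, the fingers measure 115 mm over their backs; the gripper's body (75 mm by 178 mm) begins 61 mm behind the grasp point.
Start: joints at [-1.192, 0.423, 1.63, -0, 1.089, -0.019], TCP at [242.135, -576.173, 190.275] pointing down, gripper open.
Joint ranges: [-3, 3], [-0.9, 2.11], [0.09, 2.58], [-1.31, 4.45], [0.11, 2.69], [-2.54, 2.54]. Speed limits (rad/s): [2.39, 2.39, 3.01, 3.14, 3.14, 3.14].

## Interface

Orientations are given as a rotation vector (axis times angle).
In Python, from workcell import get_obs, optics, close_job, spotter, ctrl gives the robot as it stands. The module is installed in compiled form; this text tells all that it offers.
- The arm moves only by the tool move_arm, never from a script. Its argument "rows" is a list of rows, each a list of 5 numbers: the shift along the tool's x, y, z in cm, then the turn about the tool's z in degrees, then the opening in per cent of the stroke, from 0 (shut) to 100 (fully open). A call has 1 to 10 rows; each row shifts and turns the commanded pose from where the row before left it, along the tool's axes as they then stand; what a row does not reach is not made up. A row lasts 1/8 s, in which the tool goes at most 62.5 mm and 10.7 degrees, less where a joint would pass 70% of its speed; a pose out of reach is approached as far as the arm can. A call with a gripper value outside its range is refused whole. The fingers move at their own pace and stop on an object; the grip force is fixed at half the most. Time passes only in rows, so rows that do not move let the fingers close. It gives the time, the measured TCP pose, the force, the opening and the grip force at its end, in the units of the state.
- get_obs(): the state, without advancing time (a new reading comes with each control period).
- optics.get_image(name): name is "side" or "top"; returns the picture (384x512x3 uint8, blue, green, red); there is no depth.
- optics.calibration(name): a dict with "camera_matrix" (3x3 intrinsics, pixels), "distortion" ([k1, k2, p1, p2, k3] as OpenCV has them; the pictures are not rectified), "xyz" and "orientation" of the camera in the world. Camera axes: x right, y down, z forward; pixel columns grow to the right and rows downward; lengths in mm; the calibration is good to about 2 mm. A picture is of the moment at which its call begins. calibration takes no time and is no camera call.
- close_job(): hands the job in; it is judged then, once.
Trained networks look in the newest picture that a camera, given by its name, has taken for a name from the list of things; names that differ only in an ending like _2 or _b are one class to them, and where a whole thing is asked for, a point or a joint stands for the part that bears it (a point fixed in the world has none). Each returns a list of dicts, best first, with "conf" (0 to 1); they miss things now and then, are a little off and sometimes report something else, mostly with a low value. They report only what shows in the picture. A call takes as long as a camera call.
- spotter.find_in(camera, label): "point" ([column, row] in pixels, amid what is visible of it).
- spotter.regions_of(camera, label): "region" (384x512 bool, what is visible of it) and "point" ([column, row] in pixels, amid what is visible of it).
The state is a dict: "t": time; "qpos": joint angles; "qvel": joint speeds; "joint_torque": joint torques, N m; "ee_pos": TCP position; "orientation": TCP orientation; "ft_force": force on the tool from outside, world axes, zero at the start; "moment": the same for the moment, N m; "width": finger opening in mm; "grasp_force": force on a finger pad.
Only numpy, scipy, OpenCV 4.12 (cv2) and the standard library are available. Lean on these libraries where they do the work, as an engineer would, in place of code of your own. Each camera call takes 0.05 s, during which the arm holds its last target. There are 200 camera calls.

## Working session

There is one attempt and no reset: what is moved stays moved. The work goes in short steps, Python scripts to look and compute and a tool call to move; the robot and the scene stay as the last step left them, time stands still between calls to the robot, and variables do not carry over. Pictures are saved under pics/ and viewed, at most 10 in all, crops included, and the job is handed in when it is done.

Besides the shell and the picture viewer there is one more tool, called as name([rows], argument=value, ...), one row to a line, values as JSON. move_arm: Moves the arm, as the interface text tells. Its arguments: {"type":"object","properties":{"rows":{"type":"array","items":{"type":"array","items":{"type":"number"}}}},"required":["rows"]}

```bash
mkdir -p pics
cat > h.py <<'E'
import numpy as np, cv2
from scipy.spatial.transform import Rotation as R
from workcell import get_obs, optics, close_job, spotter, ctrl
def cal(n):
    c=optics.calibration(n); o=np.array(c["orientation"],float)
    Rm=R.from_rotvec(o).as_matrix() if o.size==3 else o
    return np.array(c["camera_matrix"]),np.array(c["distortion"]),np.array(c["xyz"],float),Rm
def ray(n,p):
    K,d,t,Rm=cal(n); u=cv2.undistortPoints(np.array([[p]],float),K,d)[0,0]
    v=Rm@np.array([u[0],u[1],1]); return t,v/np.linalg.norm(v)
def atz(n,p,z):
    t,v=ray(n,p); return t+v*(z-t[2])/v[2]
def proj(n,P):
    K,d,t,Rm=cal(n); r=cv2.Rodrigues(Rm.T)[0]
    return cv2.projectPoints(np.array(P,float).reshape(-1,1,3),r,-Rm.T@t,K,d)[0].reshape(-1,2)
def tri(pa,pb,a="side",b="top"):
    t1,v1=ray(a,pa); t2,v2=ray(b,pb)
    A=np.stack([v1,-v2],1); s=np.linalg.lstsq(A,t2-t1,rcond=None)[0]
    p,q=t1+s[0]*v1,t2+s[1]*v2; return (p+q)/2,np.linalg.norm(p-q)
E
python3 - <<'E'
from h import *
for n in("side","top"):
    im=optics.get_image(n); cv2.imwrite(f"pics/{n}0.png",im)
    print(n,cal(n)[2],cal(n)[3].round(2).tolist(),cal(n)[0].round(0).tolist())
F={}
for l in["clevis_hole","eye","rod_grip","pivot","pin_head","pin","pin_stand","cutout_box","cutout_tip","spray_can","grease_jar","bump_stop","deck"]:
    for n in("side","top"):
        F[l,n]=spotter.find_in(n,l); print(l,n,[(np.round(d["point"]).tolist(),round(d["conf"],2)) for d in F[l,n][:2]])
    if F[l,"side"] and F[l,"top"]: print("   ",*[np.round(x,1) for x in tri(F[l,"side"][0]["point"],F[l,"top"][0]["point"])])
print(get_obs())
E
```

```text
side [ 457.5238843  -849.66981666  673.04295303] [[0.99, -0.06, 0.1], [-0.12, -0.54, 0.84], [-0.0, -0.84, -0.54]] [[384.0, 0.0, 252.0], [0.0, 384.0, 199.0], [0.0, 0.0, 1.0]]
top [ 339.22486166   -5.53379201 1252.8035558 ] [[0.03, -0.98, 0.19], [-1.0, -0.03, -0.01], [0.01, -0.19, -0.98]] [[398.0, 0.0, 256.0], [0.0, 398.0, 185.0], [0.0, 0.0, 1.0]]
clevis_hole side [([224.0, 198.0], 0.94)]
clevis_hole top [([230.0, 216.0], 0.92)]
    [477.7  56.2  99.8] 11.8
eye side [([218.0, 186.0], 0.72)]
eye top [([222.0, 215.0], 0.77)]
    [470.3  77.8 126.1] 0.5
rod_grip side [([224.0, 204.0], 0.72), ([216.0, 189.0], 0.57)]
rod_grip top [([224.0, 213.0], 0.75)]
    [484.3  76.5  66.8] 1.0
pivot side [([220.0, 198.0], 0.95), ([260.0, 156.0], 0.32)]
pivot top [([227.0, 222.0], 0.88)]
    [463.9  67.2  90.2] 15.6
pin_head side [([243.0, 306.0], 0.76)]
pin_head top [([351.0, 210.0], 0.41), ([114.0, 160.0], 0.19)]
    [ 504.5 -307.1   61.7] 4.9
pin side [([245.0, 305.0], 0.7)]
pin top [([352.0, 210.0], 0.69)]
    [ 505.8 -307.9   65.2] 0.9
pin_stand side [([243.0, 324.0], 0.68)]
pin_stand top [([348.0,
[... 738 characters left out ...]
 [476.8  58.9  79.1] 15.0
{'t': 1.4, 'qpos': array([-1.19199468e+00,  4.23092357e-01,  1.62987725e+00,  3.98664198e-05,
        1.08858441e+00, -1.90283332e-02]), 'qvel': array([-0.00134479, -0.00030501,  0.00050772,  0.00177847,  0.00159928,
       -0.00116317]), 'joint_torque': array([ 2.94522441e-03, -5.44564784e+01, -2.74031961e+01,  6.47354568e-02,
        1.69523031e-02, -7.52621219e-06]), 'ee_pos': array([ 242.15688235, -576.18632652,  190.28879255]), 'orientation': array([3.07962002e+00, 6.20762296e-01, 6.54432696e-05]), 'ft_force': array([ 0.22105624, -0.16079108,  0.64052282]), 'moment': array([-0.0513537 ,  0.01241159, -0.01226984]), 'grasp_force': 0.0, 'width': 87.87383189316574}
```

Run:
```python
import cv2
a=cv2.imread("pics/top0.png")[90:320,90:430]; cv2.imwrite("pics/t0c.png",cv2.resize(a,None,fx=2.35,fy=2.35,interpolation=cv2.INTER_CUBIC))
a=cv2.imread("pics/side0.png")[110:380,130:400]; cv2.imwrite("pics/s0c.png",cv2.resize(a,None,fx=2.2,fy=2.2,interpolation=cv2.INTER_CUBIC))
```

```text
(no output)
```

View pics/t0c.png

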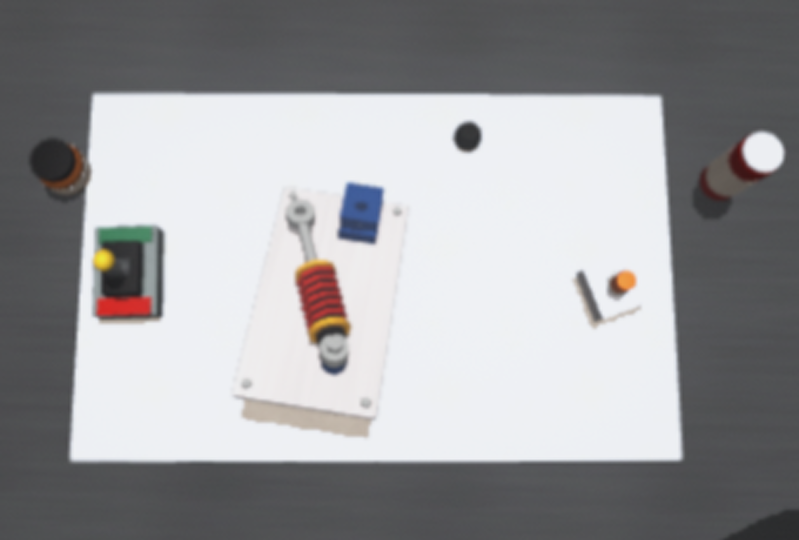

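View pics/s0c.png

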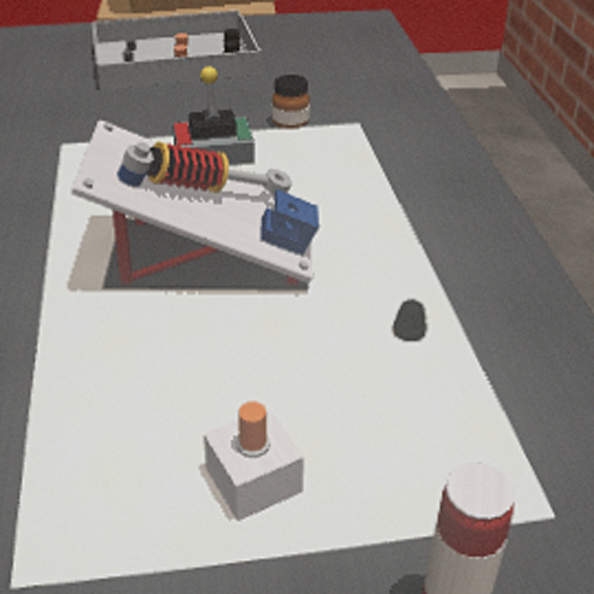

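The crops show the eye left of the clevis (top px about (218,180), clevis hole (244,178)). The pin is upright in its stand at (356,210), and the lever ball is at (134,200), with the switch on the left. I'll fit the rig pose from these and the deck corners.

```bash
cat > fit.py <<'E'
from h import *
from scipy.optimize import least_squares
T=lambda x,y:(x/2.35+90,y/2.35+90)
S=lambda x,y:(x/2.2+130,y/2.2+110)
ob=[("top",(-50,-110,0),T(285,186)),("top",(-50,60,0),T(409,205)),("top",(260,60,0),T(375,415)),("top",(260,-110,0),T(234,394)),
("top",(0,0,49),T(361,206)),("top",(200,0,50),T(333,343)),("side",(0,0,49),S(291,209)),("side",(260,-110,0),S(103,122)),("side",(260,60,0),S(72,190)),
("side",(-50,60,0),S(313,275)),("side",(200,0,50),S(140,147)),("top","eye",T(300,211)),("side","eye",S(279,179))]
def rot(yaw):
    c,s=np.cos(np.radians(25)),np.sin(np.radians(25))
    x=np.array([-c,0,s]); z=np.array([s,0,c]); y=np.cross(z,x)
    return R.from_euler("z",yaw).as_matrix()@np.stack([x,y,z],1)
def eyed(q,h=30,r=200): return np.array([200-r*np.cos(q),-r*np.sin(q),h])
def res(p):
    o,yaw,q=p[:3],p[3],p[4]; r=[]
    for n,P,px in ob:
        P=eyed(q,39) if isinstance(P,str) else np.array(P)
        r+=list(proj(n,rot(yaw)@P+o)[0]-px)
    return np.array(r)
if __name__=="__main__":
    f=least_squares(res,[550,30,30,-0.1,.3],loss="soft_l1",x_scale=[10,10,10,.1,.1]); p=f.x
    print(p.round(3)); print(res(p).reshape(-1,2).round(1).tolist())
    M=rot(p[3]); np.save("p.npy",p)
    for n,P in dict(hole=(0,0,49),mid=(0,0,30),pivot=(200,0,30),eye=eyed(p[4]),grip=eyed(p[4],30,145),griphome=(55,0,30)).items(): print(n,(M@np.array(P)+p[:3]).round(1))
    print("axis",M[:,2].round(3))
    # stand/pin
    print("pin by top",atz("top",T(626,280),98).round(1),"side handle top ctr",atz("side",S(252,410),98).round(1))
    print("collar side",atz("side",S(252,449),55).round(1))
    print("ball",*tri(S(209,74),T(104,260)))
    for q in[(95,235),(95,315),(154,227),(152,316)]: print("box cor",atz("top",T(*q),42).round(0))
E
python3 fit.py
```

```text
[ 5.68728e+02  2.44360e+01  4.63110e+01 -1.25000e-01  3.87000e-01]
[[-0.4, -0.0], [-0.1, 0.2], [0.4, 1.0], [-1.5, -0.0], [-0.0, -0.0], [0.6, -0.1], [0.8, -0.2], [-2.0, -0.6], [0.2, -0.5], [-0.1, 2.1], [1.4, 0.7], [0.1, -0.2], [-0.2, -0.1]]
hole [589.3  21.9  90.7]
mid [581.3  22.9  73.5]
pivot [401.5  45.4 158. ]
eye [577.4  99.4  79.7]
grip [529.   84.5 101.3]
griphome [531.8  29.1  96.7]
axis [ 0.419 -0.053  0.906]
pin by top [ 504.  -312.9   98. ] side handle top ctr [ 504.5 -313.6   98. ]
collar side [ 503.1 -322.    55. ]
ball [502.80729304 326.94984134 140.85241727] 1.8416097670863563
box cor [549. 371.  42.]
box cor [444. 362.  42.]
box cor [562. 294.  42.]
box cor [445. 288.  42.]
```

```bash
cat > go.py <<'E'
from h import *
from fit import rot,eyed
p=np.load("p.npy"); M=rot(p[3]); W=lambda P:M@np.array(P)+p[:3]
def tool(): 
    o=get_obs(); return np.array(o["ee_pos"]),R.from_rotvec(o["orientation"]).as_matrix()
def plan(tcp,ydir=None,pose=None):
    """shift in tool axes (cm) after turning by printed degrees first"""
    e,A=pose or tool(); a=0
    if ydir is not None:
        y=A.T@np.array(ydir); a=np.degrees(np.arctan2(-y[0],y[1])); a=(a+90)%180-90
        A=A@R.from_euler("z",a,degrees=True).as_matrix()
    print("turn",round(a,1),"then shift cm",(A.T@(np.array(tcp)-e)/10).round(2)); return np.array(tcp),A
E
python3 - <<'E'
from go import *
q=p[4]
g=W(eyed(q,30,145)); d=M@np.array([-np.sin(q),np.cos(q),0]); d[2]=0
e,A=tool(); print(A.round(3).tolist())
ps=plan([g[0],g[1],230],d)
ps=plan([g[0],g[1],g[2]-19],pose=ps)
for k in(.75,.5,.25,0):
    g=W(eyed(q*k,30,145)); d=M@np.array([-np.sin(q*k),np.cos(q*k),0])
    ps=plan([g[0],g[1],g[2]-19],[d[0],d[1],0],pose=ps)
E
```

```text
[[0.922, 0.387, 0.0], [0.387, -0.922, -0.0], [0.0, 0.0, -1.0]]
turn 9.7 then shift cm [ 42.92 -57.84  -3.97]
turn 0 then shift cm [-0.   -0.   14.77]
turn 5.1 then shift cm [0.06 1.39 0.2 ]
turn 5.1 then shift cm [0.06 1.39 0.14]
turn 5.0 then shift cm [0.06 1.4  0.09]
turn 5.0 then shift cm [0.06 1.4  0.03]
```

move_arm([
  [0,0,-4,9.7,100],
  [3.07,-4.13,0,0,100],
  [3.07,-4.13,0,0,100],
  [3.07,-4.13,0,0,100],
  [3.07,-4.13,0,0,100],
  [3.07,-4.13,0,0,100],
  [3.07,-4.13,0,0,100],
  [3.07,-4.13,0,0,100],
  [3.07,-4.13,0,0,100],
  [3.07,-4.13,0,0,100],
])

```text
t: 2.65
ee_pos: [427.6, -150.1, 230.6]
orientation: [3.121, 0.358, 0.001]
ft_force: [-0.1, -0.5, -0.5]
width: 87.9
grasp_force: 0.0
```

move_arm([
  [3.07,-4.13,0,0,100],
  [3.07,-4.13,0,0,100],
  [3.07,-4.13,0,0,100],
  [3.07,-4.13,0,0,100],
  [0,0,0,0,100],
])

```text
t: 3.28
ee_pos: [510.3, 39.9, 230.3]
orientation: [-3.12, -0.365, -0.001]
ft_force: [-1.1, -0.4, -0.2]
width: 87.7
grasp_force: 0.0
```

Run:
```python
from go import *
q=p[4]
g=W(eyed(q,30,145)); d=M@np.array([-np.sin(q),np.cos(q),0]); d[2]=0
ps=plan([g[0],g[1],g[2]-19],d)
```

```text
turn 0.2 then shift cm [ 2.82 -3.92 14.81]
```

move_arm([
  [2.8,-3.9,0,0,100],
  [0,0,4,0,100],
  [0,0,4,0,100],
  [0,0,4,0,100],
  [0,0,2.8,0,100],
  [0,0,0,0,0],
  [0,0,0,0,0],
  [0,0,0,0,0],
  [0,0,0,0,0],
  [0,0,0,0,0],
])

```text
t: 4.53
ee_pos: [528.0, 81.6, 82.9]
orientation: [-3.121, -0.358, -0.002]
ft_force: [0.5, 0.5, 0.3]
width: 41.3
grasp_force: 0.0
```

```bash
cat > c.py <<'E'
from go import *
import sys
def crop(name,out,c,h=60,f=5):
    im=optics.get_image(name); x,y=map(int,c); im=im[max(0,y-h):y+h,max(0,x-h):x+h]
    return cv2.resize(im,(600,600) if f==5 else (400,400),interpolation=cv2.INTER_CUBIC)
def both(out,P,h=50):
    a=[crop(n,out,proj(n,P)[0],h,4) for n in("top","side")]; cv2.imwrite("pics/"+out,np.hstack(a))
E
python3 - <<'E'
from c import *
o=get_obs();print(o["width"],o["grasp_force"],o["ft_force"],o["ee_pos"])
q=p[4]; e,A=tool(); gp=e+A@[0,0,-19]; print("grip in deck",(M.T@(gp-p[:3])).round(1))
both("g1.png",gp)
E
```

```text
41.30725344705196 0.0 [0.5292547  0.54154399 0.30150919] [527.99072228  81.56402483  82.86374167]
grip in deck [ 66.6 -51.6  30.3]
```

View pics/g1.png

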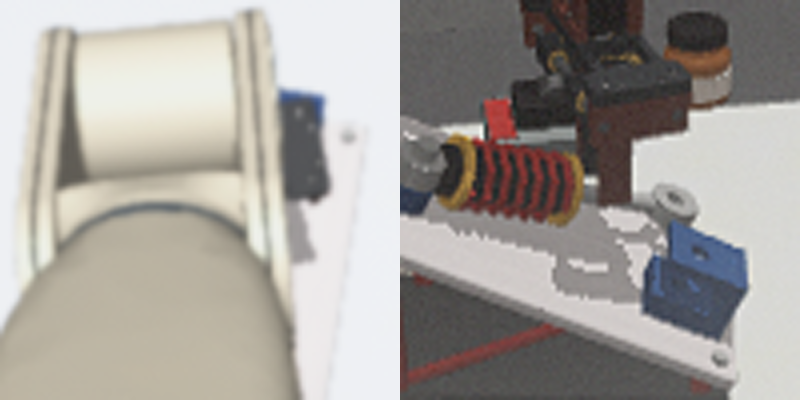

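The right finger stands on the near side of the bare rod, in front of the spring seat, and is still closing. I'll finish the grip and swing.

move_arm([
  [0,0,0,0,0],
  [0,0,0,0,0],
  [0,0,0,0,0],
  [0,0,0,0,0],
  [0,0,0,0,0],
])

```text
t: 5.25
ee_pos: [529.9, 81.7, 83.4]
orientation: [3.121, 0.358, 0.007]
ft_force: [2.3, 0.3, 5.4]
width: 0.4
grasp_force: 2.9
```

Run:
```python
from go import *
o=get_obs()
e,A=tool(); gp=M.T@(e+A@[0,0,-19]-p[:3]); print(gp.round(1))
v=gp[:2]-[200,0]; r=np.hypot(*v); q=np.arctan2(-v[1],-v[0]); print("r,q",r,q,"tool y in deck",(M.T@A[:,1]).round(3))
ps=(e,A)
for k in(.8,.6,.4,.2,0):
    g=W(eyed(q*k,gp[2],r)); d=M@np.array([-np.sin(q*k),np.cos(q*k),0])
    ps=plan([g[0],g[1],g[2]-19],[d[0],d[1],0],pose=ps)
```

```text
[ 65.1 -52.   31.5]
r,q 144.5153473739773 0.36777979142347733 tool y in deck [-0.313  0.938  0.147]
turn 4.9 then shift cm [0.03 1.05 0.15]
turn 3.9 then shift cm [0.04 1.06 0.11]
turn 3.8 then shift cm [0.04 1.06 0.08]
turn 3.8 then shift cm [0.04 1.06 0.05]
turn 3.8 then shift cm [0.04 1.06 0.02]
```

Run:
```python
from c import *
e,A=tool(); gp=e+A@[0,0,-19]
c=proj("side",gp)[0]; print(c, proj("side",W(eyed(p[4],30,145))), proj("side",e), proj("side",W(eyed(p[4],30,200))))
cv2.imwrite("pics/g2.png",crop("side","",c,40,5))
```

```text
[239.52879812 191.2010958 ] [[239.17179525 191.03779645]] [[239.67830646 196.83566448]] [[255.31474085 193.67579338]]
```

View pics/g2.png

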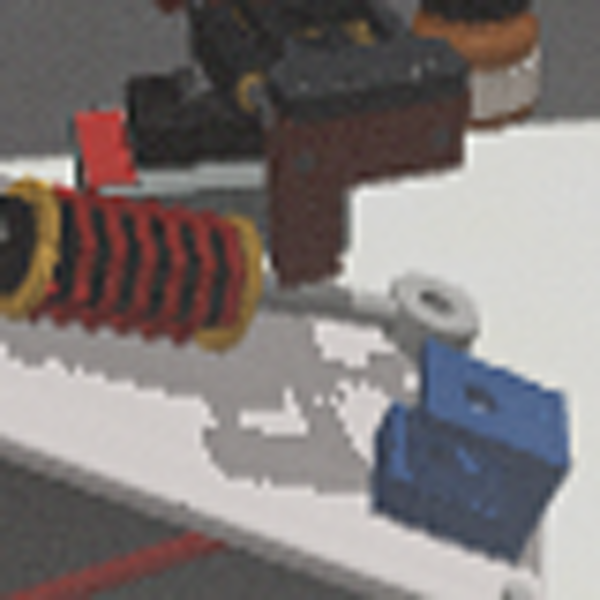

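move_arm([
  [0,0,-4,0,0],
  [0,0,-3,0,0],
  [0,0,0,0,0],
])

```text
t: 5.68
ee_pos: [529.4, 81.7, 154.4]
orientation: [-3.121, -0.358, -0.007]
ft_force: [0.1, -0.0, 1.1]
width: 0.7
grasp_force: 0.0
```

Run:
```python
from c import *
e,A=tool(); gp=e+A@[0,0,-19]; print(e,get_obs()["width"],get_obs()["ft_force"])
im=optics.get_image("side"); 
c=proj("side",gp)[0].astype(int); h=30; s=im[c[1]-h:c[1]+h,c[0]-h:c[0]+h]; s=cv2.resize(s,(600,600),interpolation=cv2.INTER_CUBIC)
t=(proj("side",e)[0]-(c-h)+.5)*10; cv2.circle(s,tuple(t.astype(int)),5,(0,255,0),2); print(t)
cv2.imwrite("pics/g3.png",s)
```

```text
[529.39894654  81.69075903 154.39224006] 0.6609518854584403 [ 0.06487923 -0.02553131  1.09146561]
[315.36373817 367.31508688]
```

View pics/g3.png

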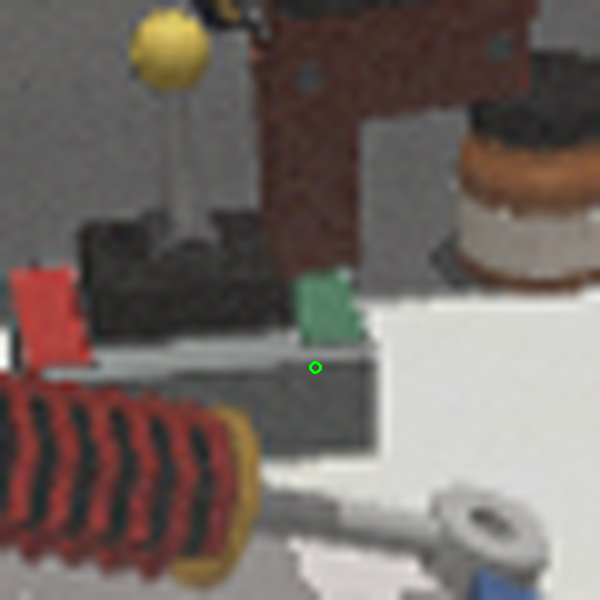

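Run:
```python
from c import *
from fit import S,T
print("offset",ctrl.grip_point_offset,[a for a in dir(ctrl) if a[0]!="_"])
print(tri(S(252,410),T(626,280)))
for n in("clevis_hole","eye","rod_grip"): pass
q=p[4]
# true tip = ee + 25 z ; grip rod with grasp pt on axis
g=W(eyed(q,30,145)); d=M@np.array([-np.sin(q),np.cos(q),0]); plan([g[0],g[1],g[2]-19-25],[d[0],d[1],0])
```

```text
offset 18.700000000000003 ['Unreachable', 'grip_point_offset']
(array([ 504.29184177, -313.0978577 ,   97.39856098]), np.float64(0.48683016321056355))
turn -0.0 then shift cm [ 0.13 -0.28  9.56]
```

move_arm([
  [0.1,-0.3,0,0,60],
  [0,0,0,0,60],
  [0,0,0,0,60],
  [0,0,0,0,60],
  [0,0,3,0,60],
  [0,0,3,0,60],
  [0,0,1.6,0,60],
  [0,0,0.8,0,60],
  [0,0,0,0,60],
])

```text
t: 6.85
ee_pos: [528.1, 84.7, 68.2]
orientation: [-3.121, -0.358, 0.0]
ft_force: [-0.8, 0.8, -0.1]
width: 52.8
grasp_force: 0.0
```

move_arm([
  [0,0,0.8,0,0],
  [0,0,0,0,0],
  [0,0,0,0,0],
  [0,0,0,0,0],
  [0,0,0,0,0],
  [0,0,0,0,0],
])

```text
t: 7.6
ee_pos: [528.4, 84.4, 60.6]
orientation: [3.121, 0.359, 0.001]
ft_force: [-0.2, -3.2, 3.4]
width: 13.5
grasp_force: 29.9
```

Gripped the rod (13.5 mm wide). The tips are about 25 mm higher than `ee_pos` says, so I'll allow for that from here on.

```bash
sed -i 's/o=get_obs(); return np.array(o\["ee_pos"\])/o=get_obs(); return np.array(o["ee_pos"])+[0,0,25]/' go.py
cat >> go.py <<'E'
def shockplan(q1,n=5):
    e,A=tool(); gp=M.T@(e+[0,0,16]-p[:3]); v=gp[:2]-[200,0]; r=np.hypot(*v); q=np.arctan2(-v[1],-v[0]); print("grip deck",gp.round(1),"r,q",r.round(1),q.round(4))
    ps=(e,A)
    for k in range(1,n+1):
        a=q+(q1-q)*k/n; g=W(eyed(a,gp[2],r)); d=M@np.array([-np.sin(a),np.cos(a),0])
        ps=plan([g[0],g[1],g[2]-16],[d[0],d[1],0],pose=ps)
E
python3 -c "
from go import *
shockplan(0)"
```

```text
grip deck [ 66.4 -54.5  30.1] r,q 144.3 0.3874
turn 4.1 then shift cm [0.04 1.1  0.16]
turn 4.1 then shift cm [0.04 1.11 0.13]
turn 4.1 then shift cm [0.04 1.11 0.09]
turn 4.0 then shift cm [0.04 1.12 0.06]
turn 4.0 then shift cm [0.04 1.12 0.02]
```

move_arm([
  [0,0.55,0.08,4.1,0],
  [0,1.1,0.15,4.1,0],
  [0,1.1,0.1,4.1,0],
  [0,1.1,0.08,4.0,0],
  [0,1.1,0.05,4.0,0],
  [0,0.5,0.01,0,0],
  [0,0,0,0,0],
])

```text
t: 8.48
ee_pos: [530.7, 30.3, 55.6]
orientation: [3.135, -0.196, -0.0]
ft_force: [0.4, -2.6, 0.5]
width: 13.0
grasp_force: 30.0
```

Run:
```python
from c import *
print(get_obs()["ft_force"]); shockplan(0,1)
c=proj("side",W((0,0,49)))[0]; print(c); both("h1.png",W((0,0,49)),30)
```

```text
[ 0.43694251 -2.62655153  0.45180405]
grip deck [56.1 -1.1 29.3] r,q 143.9 0.0077
turn -0.0 then shift cm [0.   0.11 0.  ]
[263.07620409 204.76930009]
```

View pics/h1.png

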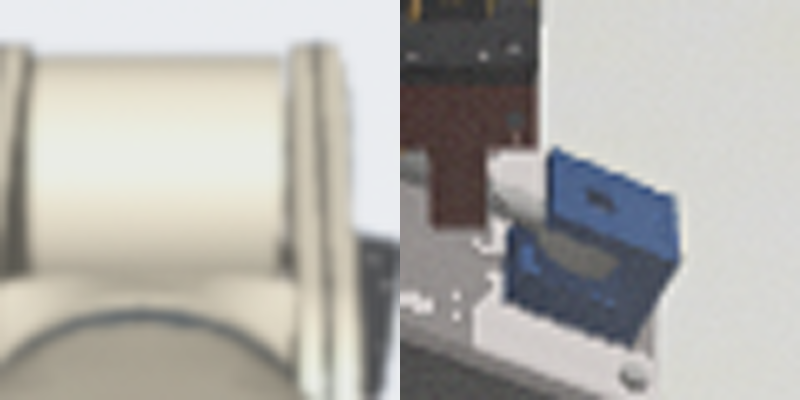

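The eye is now between the ears. I'll correct by 1 mm, release and go for the pin.

move_arm([
  [0,0.1,0,0,0],
  [0,0,0,0,0],
  [0,0,0,0,60],
  [0,0,0,0,60],
  [0,0,0,0,60],
  [0,0,-4,0,60],
  [0,0,-6,0,60],
  [0,0,-6,0,60],
])

```text
t: 9.57
ee_pos: [530.2, 29.4, 217.1]
orientation: [3.135, -0.198, -0.001]
ft_force: [-0.1, -0.0, -0.3]
width: 52.5
grasp_force: 0.0
```

Run:
```python
from go import *
d=M[:,1]; print(d.round(3))
# pin grip at 73 above tip -> z=6+75; tip of fingers 19 lower
ps=plan([504.2,-313,180],[d[0],d[1],0]); plan([504.2,-313,6+75-19],pose=ps)
```

```text
[-0.124 -0.992  0.   ]
turn -0.1 then shift cm [ 1.69 34.3   6.21]
turn 0 then shift cm [ 1.00e-02 -0.00e+00  1.18e+01]
```

move_arm([
  [0,4,0,0,60],
  [0.3,5.5,0,0,60],
  [0.3,5.5,0,0,60],
  [0.3,5.5,1,0,60],
  [0.3,5.5,2,0,60],
  [0.3,5.5,2.2,0,60],
  [0.2,2.8,1,0,60],
  [0,0,0,0,60],
])

```text
t: 10.58
ee_pos: [503.5, -314.3, 152.4]
orientation: [-3.134, 0.202, 0.003]
ft_force: [-0.4, 0.1, 0.8]
width: 52.9
grasp_force: 0.0
```

Run:
```python
from c import *
plan([504.2,-313,6+75-19],M[:,1]*[1,1,0])
a=crop("top","",proj("top",W((60,0,40)))[0],40,4)
e,A=tool(); b=crop("side","",proj("side",(504.2,-313,80))[0],40,4)
cv2.imwrite("pics/i1.png",np.hstack([a,b]))
c=proj("top",W((60,0,40)))[0].astype(int)-40
for n,P in dict(hole=(0,0,49),piv=(200,0,50),g=(55,0,37)).items(): print(n,(proj("top",W(P))[0]-c+.5)*5)
```

```text
turn -0.2 then shift cm [ 0.08 -0.13 11.54]
hole [220.48634755 115.54895306]
piv [164.16301712 406.77936449]
g [205.13398334 201.65522472]
```

View pics/i1.png

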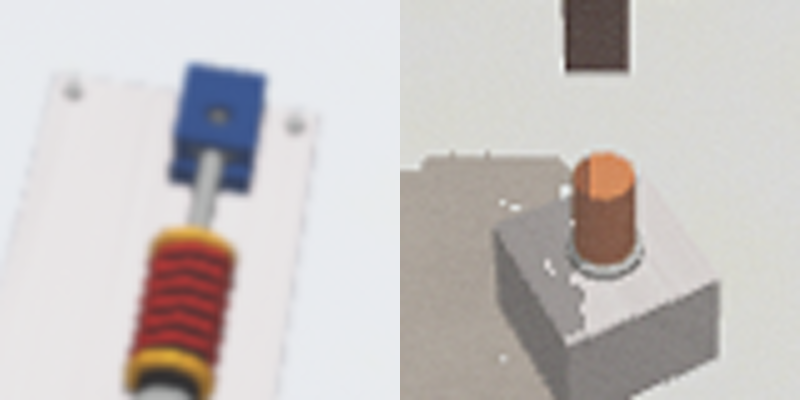

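Shock is aligned: the rod points at the hole (crop px (219,115), predicted (220,115)). The fingers are above the pin.

move_arm([
  [0.1,-0.1,4,0,60],
  [0,0,4,0,60],
  [0,0,2.5,0,60],
  [0,0,1,0,60],
  [0,0,0,0,0],
  [0,0,0,0,0],
  [0,0,0,0,0],
  [0,0,0,0,0],
])

```text
t: 11.68
ee_pos: [506.3, -312.4, 39.7]
orientation: [3.135, -0.198, 0.003]
ft_force: [0.2, 0.5, 6.1]
width: 25.5
grasp_force: 30.0
```

move_arm([
  [0,0,-1.5,0,0],
  [0,0,-1.2,0,0],
  [0,0,0,0,0],
  [0.6,0,0,0,0],
  [0.6,0,0,0,0],
  [0.6,0,0,0,0],
  [0.5,0,0,0,0],
  [0.4,0,0,0,0],
  [0,0,0,0,0],
])

```text
t: 12.8
ee_pos: [531.1, -315.0, 64.3]
orientation: [-3.134, 0.197, 0.005]
ft_force: [-4.2, -1.2, -1.9]
width: 25.5
grasp_force: 30.0
```

Run:
```python
from c import *
o=get_obs(); print(o["ee_pos"],o["ft_force"],o["moment"],o["width"])
cv2.imwrite("pics/j1.png",crop("side","",proj("side",(515,-313,90))[0],40,5))
```

```text
[ 531.13288419 -314.99957434   64.31853518] [-4.15503304 -1.20932702 -1.87559227] [-0.38685362  0.9447965   0.08315638] 25.493254271658596
```

View pics/j1.png

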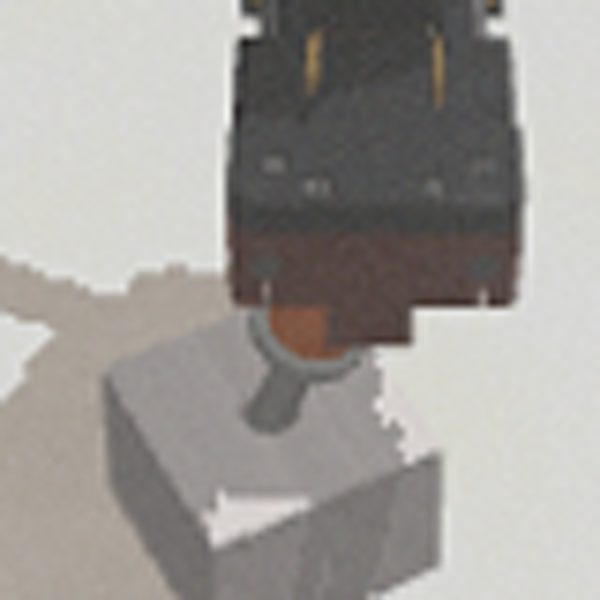

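The pin has swivelled in the grip and leans about 25° away. I'll lift it out along its axis and carry it over the clevis.

Run:
```python
from go import *
e,A=tool(); g=W((0,0,70+76)); ps=plan(g-[0,0,19],M[:,1]*[1,1,0])
print(A.round(3).tolist())
```

```text
turn -0.0 then shift cm [  5.65 -34.15  -7.  ]
[[0.992, -0.125, -0.003], [-0.125, -0.992, 0.001], [-0.003, -0.001, -1.0]]
```

move_arm([
  [0.7,0,-1.5,0,0],
  [0.5,0,-3,0,0],
  [0,0,-4,0,0],
  [0,-1,-2,0,0],
])

```text
t: 13.35
ee_pos: [547.6, -307.6, 173.4]
orientation: [3.134, -0.199, 0.008]
ft_force: [0.1, -0.4, -1.5]
width: 25.2
grasp_force: 30.0
```

move_arm([
  [0.4,-3,0,0,0],
  [0.7,-5,0,0,0],
  [0.7,-5,0,0,0],
  [0.7,-5,0,0,0],
  [0.7,-5,0,0,0],
  [0.7,-5,0,0,0],
  [0.5,-3.5,0,0,0],
  [0,-1.6,0,0,0],
  [0,0,0,0,0],
])

```text
t: 14.48
ee_pos: [630.4, 16.7, 170.3]
orientation: [3.136, -0.195, -0.001]
ft_force: [0.2, 0.0, -1.3]
width: 25.1
grasp_force: 30.0
```

Run:
```python
from c import *
o=get_obs(); e,A=tool(); gp=e+[0,0,19]; print(gp,"deck",(M.T@(gp-p[:3])).round(1))
im=optics.get_image("side"); tip=gp-76*M[:,2]
c=(proj("side",(tip+W((0,0,49)))/2)[0]).astype(int); h=40
s=cv2.resize(im[c[1]-h:c[1]+h,c[0]-h:c[0]+h],(600,600),interpolation=cv2.INTER_CUBIC)
for n,P in dict(tip=tip,collar=gp-27.5*M[:,2],grip=gp,hole=W((0,0,49))).items(): print(n,((proj("side",P)[0]-(c-h)+.5)*7.5).round(0))
print(c); cv2.imwrite("pics/k1.png",s)
```

```text
[630.41295886  16.69788881 214.33157112] deck [ 14.7   0.  178.6]
tip [325. 242.]
collar [387. 133.]
grip [423.  70.]
hole [297. 370.]
[264 196]
```

View pics/k1.png

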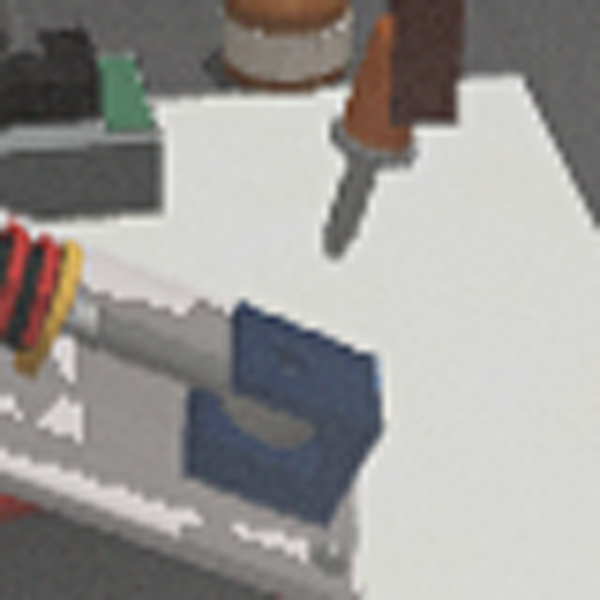

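```bash
cat > pinfit.py <<'E'
from go import *
from scipy.optimize import least_squares
U=M[:,0]*[1,1,0]; U/=-np.linalg.norm(U)   # horizontal, away from robot (tool x)
def axis(t): return U*np.sin(t)+np.array([0,0,np.cos(t)])
def fitpin(tip_px,col_px):
    e,A=tool(); gp=e+[0,0,19]
    def f(v):
        t,L,dx=v; tip=gp+U*dx-L*axis(t)
        return np.r_[proj("side",tip)[0]-tip_px,proj("side",tip+46*axis(t))[0]-col_px,dx/6,(L-76)/6]
    s=least_squares(f,[.35,76,0],x_scale=[.1,5,5]); t,L,dx=s.x
    print("tilt deg",np.degrees(t).round(1),"L,dx",L.round(1),dx.round(1),"res",s.fun.round(2)); tip=gp+U*dx-L*axis(t)
    print("tip",tip.round(1),"deck",(M.T@(tip-p[:3])).round(1)); return tip,t
E
python3 - <<'E'
from pinfit import *
c=np.array([264,196])-40
f=lambda x,y:np.array([x,y])/7.5-.5+c
tip,t=fitpin(f(335,256),f(371,150))
print("hole px",f(291,358),proj("side",W((0,0,49))),proj("side",W((0,0,43))))
for n in("side","top"):
    optics.get_image(n)
    for l in("pin","pin_shoulder","clevis_hole"):
        for d in spotter.regions_of(n,l)[:1]:
            m=d["region"]; ys,xs=np.nonzero(m); print(n,l,d["conf"],m.sum(),d["point"],xs.min(),xs.max(),ys.min(),ys.max(), "lowest",xs[ys==ys.max()].mean())
e,A=tool(); plan(e+W((0,0,55))-tip,pose=(e,A))
E
```

```text
tilt deg 17.9 L,dx 78.3 -5.3 res [-0.28  0.05  0.66 -0.09 -0.89  0.38]
tip [601.2  19.3 139.9] deck [ 9.8  1.  98.7]
hole px [262.3        203.23333333] [[263.07620409 204.76930009]] [[262.12782658 206.41054912]]
side pin 0.52 165 [271.8, 176.8] 267 278 160 189 lowest 268.5
side clevis_hole 0.89 3965 [219.5, 198.9] 163 274 165 237 lowest 268.0
turn 0 then shift cm [-0.96 -0.1   4.37]
```

Side view: pin tilted about 18°, tip at crop px (335,256), hole at (291,358), so it's high and slightly right of the hole. Lowering to just above the mouth.

move_arm([
  [-0.5,-0.1,1.5,0,0],
  [-0.4,0,1.5,0,0],
  [0,0,1,0,0],
  [0,0,0.3,0,0],
  [0,0,0,0,0],
])

```text
t: 15.55
ee_pos: [622.0, 18.0, 127.3]
orientation: [3.135, -0.197, -0.0]
ft_force: [-0.7, -0.2, -1.0]
width: 25.3
grasp_force: 30.0
```

Run:
```python
from pinfit import *
im=optics.get_image("side"); e,A=tool(); print(e,get_obs()["ft_force"])
for d in spotter.regions_of("side","pin")[:2]:
    m=d["region"]; ys,xs=np.nonzero(m); print(d["conf"],m.sum(),d["point"],xs.min(),xs.max(),ys.min(),ys.max()); print([(y,xs[ys==y].min(),xs[ys==y].max()) for y in range(ys.min(),ys.max()+1,2)])
t=np.radians(17.9); tip=e+[0,0,19]-5.3*U-78.3*axis(t); print("tip deck",(M.T@(tip-p[:3])).round(1),proj("side",tip))
c=np.array([266,200]); h=24
cv2.imwrite("pics/l1.png",cv2.resize(im[c[1]-h:c[1]+h,c[0]-h:c[0]+h],(576,576),interpolation=cv2.INTER_CUBIC))
g=cv2.cvtColor(im,cv2.COLOR_BGR2HSV)
for y in range(180,212,2): print(y," ".join(f"{h_:3d}/{v_:3d}" for h_,s_,v_ in g[y,252:282:2]))
```

```text
[622.27641854  18.02363268 152.72331254] [-0.1355752  -0.64472835 -1.45388841]
0.72 89 [223.6, 147.1] 221 228 140 160
[(140, np.int64(224), np.int64(225)), (142, np.int64(221), np.int64(227)), (144, np.int64(221), np.int64(228)), (146, np.int64(222), np.int64(227)), (148, np.int64(223), np.int64(226)), (150, np.int64(224), np.int64(226)), (152, np.int64(224), np.int64(226)), (154, np.int64(224), np.int64(226)), (156, np.int64(224), np.int64(226)), (158, np.int64(225), np.int64(227)), (160, np.int64(226), np.int64(226))]
tip deck [-0.8 -0.3 56.5] [[264.51534392 202.73835051]]
180  30/215  30/215  38/213  30/213  26/216  30/213  30/214  35/217  10/106  10/123   9/100  11/ 76   7/ 79   5/ 78   8/ 83
182  36/215  38/215  30/215  30/214  25/214  30/215  24/215  36/215   9/114   9/122  11/ 79   3/ 81   8/ 73   9/ 78   5/ 88
184  23/214  30/214  30/214  30/214  30/214  30/214  36/217  14/186  10/119   9/124   8/ 83 178/ 77   6/ 75   7/ 80  11/ 90
186  40/215  30/214  20/217  45/215  30/214  30/215  30/187  11/139   8/123  10/120   8/ 89   5/ 80   2/ 98  10/ 94  10/108
188  60/213  38/214   
[... 765 characters left out ...]
 111/ 98  21/105  23/101  23/193  25/221  38/214  30/215  30/213  20/214  30/216
202  10/145 140/126 109/ 93 113/ 98 109/ 91 112/ 92  18/103 170/ 96 109/ 97 108/ 95  26/214  26/213  30/214  23/216  30/215
204  23/125  80/116 114/100 110/ 97 109/ 99 112/ 91 114/ 86 109/103 113/100 112/ 99 111/ 95 105/168  30/215  30/215  30/214
206  20/112 126/106 112/ 89 109/ 97 111/ 99 109/ 98 112/ 97 106/100 111/ 99 110/101 113/ 96 108/167  30/215  30/214  30/216
208 112/ 93  15/106 108/ 89 112/ 87 106/ 83 110/ 91 111/101 110/101 111/101 109/100 110/100 108/165  26/218  30/215  23/215
210 113/ 97   8/108  15/109   0/109 104/ 93 107/ 91 110/ 86 109/ 88 112/ 99 112/102 109/ 98 114/114  30/217  25/214  30/215
```

move_arm([
  [-0.2,0,0,0,0],
  [-0.17,0,0.36,0,0],
  [-0.17,0,0.36,0,0],
  [-0.17,0,0.36,0,0],
  [0,0,0,0,0],
])

```text
t: 16.27
ee_pos: [614.9, 19.0, 116.4]
orientation: [-3.135, 0.198, 0.0]
ft_force: [1.1, 0.5, -1.9]
width: 25.0
grasp_force: 30.0
```

move_arm([
  [-0.13,0,0.27,0,0],
  [-0.13,0,0.27,0,0],
  [0,0,0,0,0],
])

```text
t: 16.65
ee_pos: [612.7, 19.3, 111.3]
orientation: [-3.135, 0.198, -0.001]
ft_force: [3.1, 1.4, -3.7]
width: 25.6
grasp_force: 30.0
```

move_arm([
  [0.3,0,0.08,0,0],
  [0.3,0,0.1,0,0],
  [0.3,0,0.1,0,0],
  [0,0,0,0,0],
])

```text
t: 17.15
ee_pos: [620.9, 18.0, 108.2]
orientation: [3.135, -0.198, -0.002]
ft_force: [-2.5, 0.8, 0.1]
width: 25.6
grasp_force: 30.0
```

Run:
```python
from pinfit import *
im=optics.get_image("side"); e,A=tool(); print((M.T@(e+[0,0,19]-p[:3])).round(1),get_obs()["ft_force"],get_obs()["moment"])
print(proj("side",W((0,0,49))),proj("side",W((0,0,95))))
g=cv2.cvtColor(im,cv2.COLOR_BGR2HSV)
for y in range(184,210,1): print(y," ".join(f"{h_:3d}/{v_:3d}" for h_,s_,v_ in g[y,254:284:2]))
```

```text
[-2.800e+00 -1.000e-01  1.182e+02] [-2.57363596  0.65657387 -0.60004352] [ 0.19189344  0.57610605 -0.01629316]
[[263.07620409 204.76930009]] [[270.5244378  191.87598463]]
184  30/214  30/214  25/215  30/215  30/214  30/213  45/218  10/114  10/125   8/ 78   6/ 76   5/ 81   6/ 78  10/126  36/217
185  20/214  30/214  23/214  36/214  40/214  20/216  45/217   9/120  10/121   2/ 74   9/ 75   3/ 77   4/ 77  11/131  24/217
186  30/214  30/214  30/213   0/213  30/214  30/215  15/188  10/119  10/122   5/ 72   7/ 75   5/ 77   1/ 76   6/127  30/215
187  30/215  30/215   0/215  45/215  15/214  45/217  12/131  10/123  10/125   4/ 73   3/ 78   8/ 80   2/ 74   5/136  30/215
188  30/213  30/213  30/214  30/215  30/216  38/219   9/113  10/123   9/125   7/ 72   0/ 80   9/ 77   5/ 79   5/163  30/215
189  20/216  60/214  30/214  30/214  30/214  50/217   9/119   8/123  10/124   6/ 77   6/ 76   4/ 79   5/ 76  10/164  30/215
190  60/214  15/214  30/213  40/215  30/215  45/165  10/122  10/123  11/124   2/ 80   2/ 79   5/ 79   4/ 79   5/162  30/216
191  30/214  40/215  30/215  30/214  20/219  13/114   9/120  
[... 1594 characters left out ...]
  24/105 111/ 95 110/100 111/ 98 111/ 94 105/168  30/216  24/215  45/217  40/215
205 108/111 110/ 93 109/ 96 109/ 95 108/ 96 165/ 94 111/101 111/101 111/ 98 112/ 95 105/178  23/216  23/215  40/215  23/216
206 105/102 110/ 87 111/ 99 110/ 95 111/100 112/100 109/ 98 109/101 113/101 110/ 97 110/137  30/216  30/213  30/216  30/215
207  90/ 95 110/ 82 109/ 92 114/ 91 110/ 99 110/ 99 111/ 99 109/ 98 110/ 98 111/ 97 104/136  30/215  36/216  30/214  40/217
208   6/106 111/ 88 114/ 83 108/ 81 114/ 94 110/ 96 112/101 110/ 96 110/ 99 109/ 96 106/132  35/218  25/216  23/215  40/215
209  26/106  24/109 109/ 89 111/ 81 112/ 84 109/ 92 110/ 93 110/ 99 110/104 112/ 96 110/116  25/216  25/215  36/215  30/216
```

move_arm([
  [-0.1,0,0.36,0,0],
  [-0.17,0,0.36,0,0],
  [-0.17,0,0.36,0,0],
  [0,0,0,0,0],
])

```text
t: 17.7
ee_pos: [616.3, 18.7, 97.2]
orientation: [3.135, -0.197, -0.002]
ft_force: [-2.6, 1.5, -1.5]
width: 25.1
grasp_force: 30.0
```

move_arm([
  [-0.17,0,0.36,0,0],
  [-0.17,0,0.36,0,0],
  [0,0,0,0,0],
])

```text
t: 18.08
ee_pos: [613.0, 19.1, 90.1]
orientation: [3.135, -0.198, -0.001]
ft_force: [-1.4, 1.5, -0.6]
width: 25.2
grasp_force: 30.0
```

move_arm([
  [-0.17,0,0.36,0,0],
  [-0.17,0,0.36,0,0],
  [0,0,0,0,0],
])

```text
t: 18.45
ee_pos: [609.6, 19.5, 82.9]
orientation: [-3.135, 0.198, 0.001]
ft_force: [-1.8, 1.6, -1.8]
width: 25.2
grasp_force: 30.0
```

move_arm([
  [-0.17,0,0.36,0,0],
  [-0.17,0,0.36,0,0],
  [0,0,0,0,0],
])

```text
t: 18.82
ee_pos: [611.1, 19.6, 78.5]
orientation: [-3.135, 0.197, -0.014]
ft_force: [4.5, -0.1, 9.0]
width: 25.4
grasp_force: 30.0
```

Run:
```python
from pinfit import *
im=optics.get_image("side"); e,A=tool(); print((M.T@(e+[0,0,19]-p[:3])).round(1),get_obs()["ft_force"])
c=np.array([264,200]); h=24
cv2.imwrite("pics/m1.png",cv2.resize(im[c[1]-h:c[1]+h,c[0]-h:c[0]+h],(576,576),interpolation=cv2.INTER_CUBIC))
g=cv2.cvtColor(im,cv2.COLOR_BGR2HSV)
for y in range(192,210,1): print(y," ".join(f"{h_:3d}/{v_:3d}" for h_,s_,v_ in g[y,254:280:2]))
```

```text
[-6.4 -0.5 87.1] [ 4.39507447 -0.86705521  8.01057697]
192  23/214  30/214  36/214  23/215  30/217  12/138   9/125   2/ 77   7/ 77   3/ 79  13/ 70  17/165  30/216
193  25/215  23/215  36/216  30/213  36/219   9/120  10/123 175/ 74   7/ 78   5/ 76   5/ 74  17/196  23/215
194  30/214  24/218  30/214  35/216  36/211   9/120  10/126   5/ 78   9/ 78   8/ 77  10/ 77  19/195  38/216
195  24/216  36/209  30/217  30/216  14/160   9/124   8/124   5/ 75   2/ 75   3/ 81   5/ 77  25/191  30/215
196  10/215 107/117  26/214  30/221   9/115   9/130   9/128   0/ 71   5/ 80   3/ 79   5/ 81  10/201  30/216
197  10/204 112/ 84 106/118  37/215   9/118  10/126   9/126  10/ 78   3/ 81   5/ 80   8/ 79  16/200  30/214
198 120/118 109/ 97 112/ 88 167/ 75   9/125  11/127  10/123   0/ 79   5/ 79   3/ 82   6/ 75  15/199  23/216
199   0/125 109/ 95 112/ 97  11/123  10/125  10/126  10/125   6/ 76   6/ 82   8/ 79   5/ 79  13/202  20/216
200 135/127 111/ 93 105/101  10/143  10/123   8/124  10/120   4/ 76   6/ 81   8/ 82   3/ 77  14/201  23/215
201 135/127 112/101 110/ 96  10/137  10/127  10/124   9/121   3/ 78   9/ 
[... 198 characters left out ...]
/117  10/ 97 109/101 110/100  45/191  38/218  30/215
204 120/113 109/ 97 112/ 96 120/103  13/120   8/121  10/114   9/121 108/ 97 111/ 97 102/167  30/216  35/218
205  98/111 110/ 96 111/ 97 107/ 99 150/100 120/121  15/120 105/111 108/ 95 112/ 98 108/177  30/216  30/215
206  90/104 113/ 86 109/ 95 111/ 97 110/100  50/101  60/104 113/ 94 109/ 99 109/100 107/164  24/217  30/215
207 105/ 99 113/ 84 109/ 85 108/ 91 111/ 94 109/ 99 106/ 93 111/ 99 111/102 111/ 96 108/168  30/218  30/214
208  20/106 109/ 89 109/ 83 108/ 76 114/ 95 111/103 109/ 98 111/101 109/ 99 109/ 95 108/163  25/217  24/213
209  38/109  12/110 109/ 93 111/ 86 107/ 85 110/ 88 111/ 97 110/ 99 110/104 113/ 97 110/152  26/216  35/216
```

Run:
```python
from go import *
a=np.linspace(0,2*np.pi,73)
for z in(49,54,59,65):
    P=np.array([proj("side",W((16*np.cos(t),16*np.sin(t),z)))[0] for t in a]); H=np.array([proj("side",W((13*np.cos(t),13*np.sin(t),z+5)))[0] for t in a])
    print(z,"rim row max",P[P[:,1].argmax()].round(1),"left",P[P[:,0].argmin()].round(1),"right",P[P[:,0].argmax()].round(1),"handle bottom",H[H[:,1].argmax()].round(1))
```

```text
49 rim row max [265.8 208.6] left [257.8 202.7] right [268.3 206.8] handle bottom [266.4 206.5]
54 rim row max [266.6 207.2] left [258.6 201.3] right [269.1 205.5] handle bottom [267.2 205.1]
59 rim row max [267.8 205.9] left [259.4 199.9] right [269.9 204.1] handle bottom [268.  203.7]
65 rim row max [268.8 204.2] left [260.3 198.2] right [270.9 202.4] handle bottom [269.  202.1]
```

View pics/m1.png

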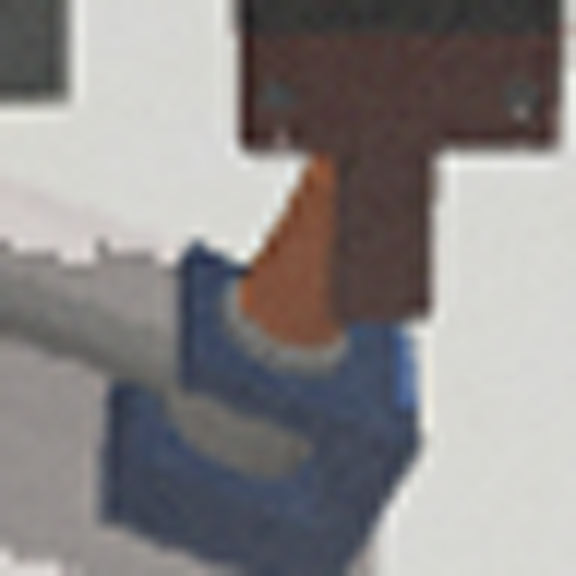

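move_arm([
  [-0.05,0,0.25,0,0],
  [0,0,0,0,0],
])

```text
t: 19.12
ee_pos: [612.0, 19.5, 77.7]
orientation: [-3.135, 0.197, -0.018]
ft_force: [2.9, -1.9, 18.0]
width: 24.9
grasp_force: 30.0
```

move_arm([
  [0.4,0,0,0,0],
  [0,0,0,0,0],
])

```text
t: 19.38
ee_pos: [614.0, 19.2, 76.7]
orientation: [-3.135, 0.197, -0.012]
ft_force: [-0.6, 0.2, 15.7]
width: 25.1
grasp_force: 30.0
```

move_arm([
  [0.4,0,0,0,0],
  [0,0,0,0,0],
])

```text
t: 19.62
ee_pos: [616.7, 18.9, 75.8]
orientation: [-3.135, 0.197, -0.008]
ft_force: [-1.0, -0.2, 12.5]
width: 25.2
grasp_force: 30.0
```

move_arm([
  [-0.2,0,-0.2,0,0],
  [0,0,0,0,45],
  [0,0,0,0,45],
  [0,0,0,0,45],
])

```text
t: 20.12
ee_pos: [612.0, 19.2, 75.3]
orientation: [3.135, -0.197, -0.001]
ft_force: [-0.1, 0.4, -0.6]
width: 39.6
grasp_force: 0.0
```

```bash
cat > look.py <<'E'
from go import *
im=optics.get_image("side"); g=cv2.cvtColor(im,cv2.COLOR_BGR2HSV)
o=get_obs(); print(o["ee_pos"].round(1),o["ft_force"].round(1),o["width"])
m=(g[...,0]<16)&(g[...,1]>100)&(g[...,2]>90); m[:160]=0;m[215:]=0;m[:,:250]=0;m[:,290:]=0
ys,xs=np.nonzero(m)
for y in range(ys.min(),ys.max()+1): 
    k=xs[ys==y]; print(y,k.min() if len(k) else None,k.max() if len(k) else None,end="; ")
print()
a=np.linspace(0,2*np.pi,73)
for z0 in(49,55):
  for z in(z0+5,z0+46):
    H=np.array([proj("side",W((13*np.cos(t),13*np.sin(t),z)))[0] for t in a]); print(z0,z,"rows",H[:,1].min().round(1),H[:,1].max().round(1),"cols",H[:,0].min().round(1),H[:,0].max().round(1))
E
python3 look.py
```

```text
[612.   19.2  75.4] [ 0.9  1.  -0.4] 39.66873637654946
190 267 268; 191 266 267; 192 265 267; 193 265 267; 194 264 267; 195 264 267; 196 263 267; 197 262 267; 198 262 267; 199 261 267; 200 261 267; 201 261 267; 202 262 267; 203 263 267; 204 265 267; 
49 54 rows 200.3 206.5 cols 259.6 268.1
49 95 rows 188.8 195.0 cols 266.2 274.8
55 60 rows 198.7 204.9 cols 260.5 269.1
55 101 rows 187.1 193.2 cols 267.2 275.8
```

move_arm([
  [0,0,0,0,0],
  [0,0,0,0,0],
  [0,0,0,0,0],
  [-0.17,0,0.36,0,0],
  [-0.13,0,0.27,0,0],
  [0,0,0,0,0],
])

```text
t: 20.92
ee_pos: [614.6, 19.2, 74.1]
orientation: [-3.135, 0.197, -0.017]
ft_force: [1.5, -2.3, 24.1]
width: 25.3
grasp_force: 30.0
```

move_arm([
  [0,0.25,0,0,0],
  [0,0,0,0,0],
])

```text
t: 21.18
ee_pos: [614.6, 18.5, 74.1]
orientation: [-3.132, 0.199, -0.018]
ft_force: [3.2, 6.4, 21.4]
width: 25.3
grasp_force: 30.0
```

move_arm([
  [0,-0.25,0,0,0],
  [0,-0.25,0,0,0],
  [0,0,0,0,0],
])

```text
t: 21.55
ee_pos: [614.9, 20.1, 74.0]
orientation: [3.133, -0.195, 0.017]
ft_force: [1.4, -9.0, 24.3]
width: 25.1
grasp_force: 30.0
```

move_arm([
  [-0.3,0.25,0,0,0],
  [-0.3,0,0,0,0],
  [0,0,0,0,0],
])

```text
t: 21.92
ee_pos: [613.5, 19.8, 74.7]
orientation: [-3.134, 0.197, -0.033]
ft_force: [15.4, -3.7, 13.6]
width: 25.0
grasp_force: 30.0
```

move_arm([
  [0.5,0,-0.2,0,0],
  [0.5,0,0,0,0],
  [0,0,0,0,0],
])

```text
t: 22.3
ee_pos: [615.7, 19.3, 73.7]
orientation: [-3.135, 0.198, -0.007]
ft_force: [-0.5, 1.3, 13.9]
width: 25.2
grasp_force: 30.0
```

move_arm([
  [0.4,0,0,0,0],
  [0,0,0,0,0],
])

```text
t: 22.55
ee_pos: [617.4, 19.0, 73.1]
orientation: [-3.135, 0.198, -0.0]
ft_force: [-5.9, 1.3, 15.1]
width: 25.2
grasp_force: 30.0
```

move_arm([
  [0.4,0,0,0,0],
  [0,0,0,0,0],
])

```text
t: 22.8
ee_pos: [618.3, 18.8, 72.5]
orientation: [-3.135, 0.198, 0.009]
ft_force: [-13.3, 3.0, 19.1]
width: 24.9
grasp_force: 30.0
```

Run:
```python
from go import *
for P in[(23,-25,49),(-23,-25,49),(23,25,49),(-23,25,49),(23,25,41),(-23,25,41),(-35,25,49),(-35,-25,49),(-35,25,0),(23,25,19),(23,25,0)]: 
    q=proj("side",W(P))[0]; print(P,q.round(1),((q-[240,176]+.5)*12).round(0))
```

```text
(23, -25, 49) [255.5 196.9] [192. 257.]
(-23, -25, 49) [270.3 202.8] [369. 327.]
(23, 25, 49) [255.5 206.9] [192. 376.]
(-23, 25, 49) [270.9 212.9] [376. 449.]
(23, 25, 41) [254.2 209.1] [177. 403.]
(-23, 25, 41) [269.5 215.1] [361. 475.]
(-35, 25, 49) [274.8 214.4] [424. 467.]
(-35, -25, 49) [274.1 204.3] [415. 346.]
(-35, 25, 0) [266.9 227.5] [328. 624.]
(23, 25, 19) [250.8 215.1] [136. 476.]
(23, 25, 0) [247.9 220.3] [101. 537.]
```

move_arm([
  [-0.3,0,0,0,0],
  [0,0,-0.1,0,0],
  [0,0,0,0,60],
  [0,0,0,0,60],
  [0,0,0,0,60],
  [0,0,-2,0,60],
  [0,0,-4,0,60],
  [0,0,-6,0,60],
  [0,0,-4,0,60],
  [0,0,0,0,60],
])

```text
t: 24.05
ee_pos: [620.8, 18.5, 237.9]
orientation: [-3.135, 0.197, -0.014]
ft_force: [-0.7, 0.4, -0.3]
width: 52.6
grasp_force: 0.0
```

Run:
```python
from go import *
from scipy.optimize import least_squares
im=optics.get_image("side"); cv2.imwrite("pics/n1.png",im); g=cv2.cvtColor(im,cv2.COLOR_BGR2HSV); H,S_,V=[g[...,i].astype(int) for i in range(3)]
box=np.zeros(H.shape,bool); box[175:232,240:290]=1
orange=(H<18)&(S_>100)&box; blue=(H>100)&(H<125)&(S_>80)&box
ys,xs=np.nonzero(orange); print("orange n",orange.sum(),"rows",ys.min(),ys.max(),"cols",xs.min(),xs.max(),"c",xs.mean().round(2),ys.mean().round(2))
def mask(pts):
    z=np.zeros((384*8,512*8),np.uint8); h=cv2.convexHull(((pts+.5)*8).astype(np.float32)).astype(np.int32); cv2.fillConvexPoly(z,h,1); return cv2.resize(z.astype(np.float32),(512,384),interpolation=cv2.INTER_AREA)
a=np.linspace(0,2*np.pi,60)
def handle(z0,t=0):
    P=[]
    for z in(z0+5,z0+46):
        P+=[W((13*np.cos(k),13*np.sin(k),z)) for k in a]
    return proj("side",P)
for z0 in(49,52,55,58):
    m=mask(handle(z0)); Y,X=np.indices(m.shape); print(z0,"pred c",((m*X).sum()/m.sum()).round(2),((m*Y).sum()/m.sum()).round(2),"area",m.sum().round(0))
# bias: blue silhouette extents vs predicted hull
P=proj("side",[W((x,y,z)) for x in(-35,23) for y in(-25,25) for z in(0,49)])
ys,xs=np.nonzero(blue); print("blue rows",ys.min(),ys.max(),"cols",xs.min(),xs.max(),"pred",P.min(0).round(1),P.max(0).round(1))
for c in(262,266,270,273): 
    k=ys[xs==c]; print(c,"blue rows",k.min(),k.max(),end=" ")
m=mask(P)
for c in(262,266,270,273): k=np.nonzero(m[:,c]>.5)[0]; print(c,"pred",k.min(),k.max(),end=" ")
print(get_obs()["ee_pos"])
```

```text
orange n 132 rows 189 204 cols 261 274 c 267.35 196.21
49 pred c 267.17 197.65 area 164.0
52 pred c 267.67 196.8 area 164.0
55 pred c 268.14 195.95 area 165.0
58 pred c 268.65 195.11 area 166.0
blue rows 197 216 cols 252 274 pred [247.9 196.9] [274.8 227.5]Traceback (most recent call last):
  File "<stdin>", line 21, in <module>
    return umr_minimum(a, axis, None, out, keepdims, initial, where)
ValueError: zero-size array to reduction operation minimum which has no identity
```

Run:
```python
from go import *
im=cv2.imread("pics/n1.png"); g=cv2.cvtColor(im,cv2.COLOR_BGR2HSV).astype(int); 
b=(np.abs(g[...,0]-111)<14)&(g[...,1]>45)
def sub(line,thr=160): # right edge subpixel from white side
    for i in range(len(line)-1,0,-1):
        if line[i-1]<thr<=line[i]: return i-1+(thr-line[i-1])/(line[i]-line[i-1])
P=np.array([proj("side",W(q))[0] for q in((-35,-25,49),(-35,25,49),(-35,25,0))]); print(P.round(1))
print("right edge",[(y,round(sub(g[y,262:284,2])+262,1)) for y in range(204,228,2) if sub(g[y,262:284,2])])
for c in(256,257,258,272,273,274): 
    k=np.nonzero(b[185:235,c])[0]+185; print(c,"blue",k.min() if len(k) else 0,k.max() if len(k) else 0)
print("pred top edge at cols",[(c,np.interp(c,[255.5,274.1],[196.9,204.3]).round(1)) for c in(256,257,258,272,273,274)])
for y in range(194,232,2): print(y," ".join(f"{h:3d}/{s:3d}/{v:3d}" for h,s,v in g[y,258:282:2]))
```

```text
[[274.1 204.3]
 [274.8 214.4]
 [266.9 227.5]]
right edge [(204, np.float64(273.5)), (206, np.float64(273.9)), (208, np.float64(274.0)), (210, np.float64(274.1)), (212, np.float64(274.5)), (214, np.float64(274.2)), (216, np.float64(272.8)), (218, np.float64(271.6)), (220, np.float64(270.8)), (222, np.float64(270.2)), (224, np.float64(270.2)), (226, np.float64(270.2))]
256 blue 196 221
257 blue 197 221
258 blue 197 222
272 blue 203 215
273 blue 203 214
274 blue 206 213
pred top edge at cols [(256, np.float64(197.1)), (257, np.float64(197.5)), (258, np.float64(197.9)), (272, np.float64(203.5)), (273, np.float64(203.9)), (274, np.float64(204.3))]
194  26/  8/216  30/  5/216  40/  7/219  14/109/140   9/118/127   9/114/130   8/116/130  10/133/142  11/ 88/139  30/  5/216  30/  5/216  30/  5/215
196  35/  7/214  30/  7/219  18/ 27/190   9/124/125  10/123/126  10/124/123   9/111/129  10/109/117  45/  5/225  36/  6/216  24/  6/214  38/  5/215
198 112/ 79/ 97 111/ 77/ 93   9/132/122  10/124/127  10/115/129   9/116/123   9/119/116  16/ 42/157  36/  6/218  24/  6/214  20/  4/215  30/  4/215
200 1
[... 1662 characters left out ...]
 109/ 47/ 92 113/ 55/ 92 112/ 60/ 94   9/ 12/152  23/  5/221  30/  2/215  30/  4/216  30/  2/214  23/  5/216
224   9/ 12/152  60/  2/132 108/ 24/105 111/ 53/ 91 113/ 57/ 90 115/ 25/112   9/ 12/150  30/  4/217  40/  4/216  23/  5/217  30/  4/216  38/  5/215
226  15/ 10/149   8/ 13/153  10/ 10/149  11/ 13/154   0/  5/191  13/ 11/169  17/ 12/148  24/  6/218  30/  6/214  30/  6/216  25/  7/216  35/  7/217
228   0/  5/147   5/ 10/150  10/ 10/147   4/ 11/168  10/  8/199   9/  9/199   0/  7/208  45/  5/217  34/  9/216  30/  8/216  30/  5/215  26/  8/216
230   8/  7/150  17/ 12/149  11/ 14/151   7/ 11/211  30/  9/118  45/  3/172  10/  8/202  36/  6/218  26/  8/216  33/ 11/217  26/  9/215  30/  7/217
```

move_arm([
  [-0.3,0,2,0,0],
  [0,0,4,0,0],
  [0,0,3,0,0],
  [0,0,1,0,0],
  [0,0,0.5,0,0],
  [0,0,0.5,0,0],
  [0,0,0,0,0],
])

```text
t: 24.98
ee_pos: [615.5, 18.9, 122.8]
orientation: [-3.135, 0.197, -0.001]
ft_force: [0.0, -1.2, -0.3]
width: 0.6
grasp_force: 0.0
```

move_arm([
  [0.2,0,0.5,0,0],
  [0,0,0.4,0,0],
  [0,0,0,0,0],
])

```text
t: 25.35
ee_pos: [616.9, 18.6, 113.0]
orientation: [3.135, -0.198, -0.001]
ft_force: [0.8, 0.0, 0.4]
width: 0.1
grasp_force: 0.0
```

move_arm([
  [0,0,0.3,0,0],
  [0,0,0,0,0],
])

```text
t: 25.6
ee_pos: [617.0, 18.6, 110.2]
orientation: [3.135, -0.197, -0.001]
ft_force: [0.1, 0.3, 0.2]
width: 0.1
grasp_force: 0.0
```

move_arm([
  [0,0,0.3,0,0],
  [0,0,0,0,0],
])

```text
t: 25.85
ee_pos: [617.0, 18.6, 107.1]
orientation: [3.135, -0.197, -0.001]
ft_force: [0.1, 0.8, -0.1]
width: 0.4
grasp_force: 0.0
```

move_arm([
  [-0.1,0,0.3,0,0],
  [0,0,0,0,0],
])

```text
t: 26.1
ee_pos: [616.9, 18.7, 105.0]
orientation: [-3.135, 0.197, -0.003]
ft_force: [0.3, -0.4, 4.5]
width: 0.5
grasp_force: 1.7
```

move_arm([
  [-0.1,0,0.4,0,0],
  [0,0,0.2,0,0],
  [0,0,0,0,0],
])

```text
t: 26.48
ee_pos: [620.6, 18.6, 103.6]
orientation: [-3.135, 0.197, -0.018]
ft_force: [1.1, -0.5, 27.2]
width: 0.6
grasp_force: 12.3
```

The pin doesn't move under 27 N on top of its handle, so it is seated. Now the switch.

Run:
```python
from go import *
by=np.array([-.07,.998,0])
optics.get_image("top")
for n in("side","top"):
    if n=="side": optics.get_image(n)
    print(n,[(np.round(d["point"],1),round(d["conf"],2)) for d in spotter.find_in(n,"cutout_tip")[:2]])
ps=plan([503,327,220],by); plan([503,327,121],pose=ps)
```

```text
side [(array([271. , 198.4]), 0.55), (array([219.2, 199.9]), 0.23)]
top [(array([135.8, 200.2]), 0.5)]
turn -11.2 then shift cm [ -9.47 -31.58  -9.28]
turn 0 then shift cm [-0.11 -0.01  9.9 ]
```

move_arm([
  [0,0,-4,0,60],
  [0,0,-6,0,60],
  [0,0,-5,0,60],
])

```text
t: 27.05
ee_pos: [615.1, 18.9, 250.2]
orientation: [-3.135, 0.197, -0.001]
ft_force: [0.7, -0.1, 0.5]
width: 26.8
grasp_force: 0.0
```

move_arm([
  [0,0,0,-5.6,60],
  [0,0,0,-5.6,60],
  [-1.5,-5,0,0,60],
  [-1.5,-5.5,0,0,60],
  [-1.5,-5.5,0,0,60],
  [-1.5,-5.5,0,0,60],
  [-1.5,-5.5,0,0,60],
  [-1.4,-4.6,0,0,60],
  [0,0,0,0,60],
])

```text
t: 28.18
ee_pos: [502.9, 330.5, 248.0]
orientation: [-3.139, -0.116, 0.001]
ft_force: [0.3, 0.1, 0.2]
width: 52.6
grasp_force: 0.0
```

Run:
```python
from go import *
im=optics.get_image("side"); g=cv2.cvtColor(im,cv2.COLOR_BGR2HSV); m=(abs(g[...,0].astype(int)-26)<7)&(g[...,1]>130)&(g[...,2]>80); m[:120]=0;m[170:]=0;m[:,:200]=0;m[:,260:]=0
ys,xs=np.nonzero(m); print("ball px side",xs.mean(),ys.mean(),m.sum(), proj("side",(502.8,327,140.8)))
t,v=ray("side",(xs.mean(),ys.mean())); s=(327-t[1])/v[1]; b=t+v*s; print(b)
plan([b[0],b[1],121],[-.07,.998,0])
```

```text
ball px side 224.53488372093022 143.69767441860466 43 [[224.72666702 143.70098565]]
[502.16284679 327.         140.84723554]
turn 0.1 then shift cm [-0.14  0.17 15.2 ]
```

move_arm([
  [0,0.2,5,0,60],
  [0,0,5,0,60],
  [0,0,3.5,0,60],
  [0,0,1.5,0,60],
  [0,0,0,0,0],
  [0,0,0,0,0],
  [0,0,0,0,0],
  [0,0,0,0,0],
])

```text
t: 29.22
ee_pos: [505.9, 329.5, 100.2]
orientation: [-3.133, -0.108, -0.007]
ft_force: [0.4, 12.7, -4.4]
width: 24.3
grasp_force: 30.0
```

move_arm([
  [-0.6,-0.2,0,0,0],
  [-0.6,0,0.1,0,0],
  [-0.6,0,0.15,0,0],
  [-0.6,0,0.15,0,0],
  [-0.6,0,0.25,0,0],
  [-0.6,0,0.3,0,0],
  [-0.3,0,0.1,0,0],
  [0,0,0,0,0],
])

```text
t: 30.22
ee_pos: [468.1, 327.3, 89.9]
orientation: [-3.136, -0.11, -0.01]
ft_force: [4.7, 6.2, 0.9]
width: 24.5
grasp_force: 30.0
```

move_arm([
  [-0.4,-0.1,0.1,0,0],
  [-0.2,0,0,0,0],
  [0,0,0,0,0],
])

```text
t: 30.6
ee_pos: [468.0, 327.6, 89.9]
orientation: [-3.135, -0.111, -0.026]
ft_force: [24.0, -2.1, -5.7]
width: 24.7
grasp_force: 30.0
```

Hard stop at off (24 N). Now throwing it on.

move_arm([
  [0.7,0,-0.1,0,0],
  [0.9,0,-0.4,0,0],
  [0.9,0,-0.3,0,0],
  [0.9,0,-0.2,0,0],
  [0.9,0,-0.1,0,0],
  [0.9,0,0.1,0,0],
  [0.9,0,0.2,0,0],
  [0.9,0,0.3,0,0],
  [0.7,0,0.4,0,0],
  [0,0,0,0,0],
])

```text
t: 31.85
ee_pos: [538.7, 331.9, 89.6]
orientation: [-3.138, -0.109, -0.007]
ft_force: [2.0, 2.2, 6.5]
width: 24.5
grasp_force: 30.0
```

move_arm([
  [0.4,0,0.1,0,0],
  [0.3,0,0,0,0],
  [0,0,0,0,0],
])

```text
t: 32.22
ee_pos: [543.6, 332.1, 87.3]
orientation: [-3.139, -0.109, -0.001]
ft_force: [-0.5, 4.1, 2.8]
width: 24.4
grasp_force: 30.0
```

move_arm([
  [0.4,0,0.1,0,0],
  [0.2,0,0.1,0,0],
  [0,0,0,0,0],
])

```text
t: 32.6
ee_pos: [547.5, 332.2, 85.2]
orientation: [3.14, 0.109, -0.005]
ft_force: [-7.3, 4.3, 9.4]
width: 24.2
grasp_force: 30.0
```

move_arm([
  [0.3,0,0,0,0],
  [0.2,0,0,0,0],
  [0,0,0,0,0],
])

```text
t: 32.98
ee_pos: [551.1, 332.4, 83.9]
orientation: [3.139, 0.11, -0.009]
ft_force: [-8.5, 6.1, 3.6]
width: 23.3
grasp_force: 29.7
```

```bash
cat > ball.py <<'E'
from go import *
im=optics.get_image("side"); cv2.imwrite("pics/b.png",im); g=cv2.cvtColor(im,cv2.COLOR_BGR2HSV); m=(abs(g[...,0].astype(int)-26)<7)&(g[...,1]>130)&(g[...,2]>80); m[:120]=0;m[170:]=0;m[:,:190]=0;m[:,:]&=True;m[:,270:]=0
ys,xs=np.nonzero(m); print("ball px",xs.mean().round(1),ys.mean().round(1),m.sum())
C=np.array([501.,328,64]); bx=np.array([.998,.07,0])
for q in(-.5,.5,.4,.3): print(q,proj("side",C+75*np.sin(q)*bx+[0,0,75*np.cos(q)])[0].round(1),(C+75*np.sin(q)*bx)[:2].round(1))
print(get_obs()["ee_pos"],get_obs()["ft_force"])
E
python3 ball.py
```

```text
ball px 234.7 145.2 24
-0.5 [213.6 147.5] [465.1 325.5]
0.5 [234.9 145.8] [536.9 330.5]
0.4 [232.9 145. ] [530.1 330. ]
0.3 [230.8 144.5] [523.1 329.6]
[551.07039607 332.38844451  83.90749324] [-9.86515762  6.85168982  3.579038  ]
```

move_arm([
  [0,0,0,0,60],
  [0,0,0,0,60],
  [0,0,0,0,60],
  [0,0,-4,0,60],
  [0,0,-6,0,60],
  [0,0,-4,0,60],
  [0,0,0,0,60],
])

```text
t: 33.9
ee_pos: [556.4, 333.2, 229.0]
orientation: [-3.137, -0.109, -0.01]
ft_force: [-1.1, -0.1, 0.2]
width: 52.6
grasp_force: 0.0
```

```bash
python3 ball.py; python3 -c "
from go import *
im=optics.get_image('top');g=cv2.cvtColor(im,cv2.COLOR_BGR2HSV).astype(int)
for nm,lo,hi in(('yel',19,33),):
    m=(g[...,0]>lo)&(g[...,0]<hi)&(g[...,1]>130)&(g[...,2]>100);m[:,:120]=0;m[:,180:]=0;ys,xs=np.nonzero(m);print(nm,m.sum(),xs.mean() if m.sum() else 0,ys.mean() if m.sum() else 0)
C=np.array([501.,328,64]); bx=np.array([.998,.07,0])
for q in(.5,.4): print(q,proj('top',C+75*np.sin(q)*bx+[0,0,75*np.cos(q)])[0].round(1))
"
```

```text
ball px 235.8 145.1 40
-0.5 [213.6 147.5] [465.1 325.5]
0.5 [234.9 145.8] [536.9 330.5]
0.4 [232.9 145. ] [530.1 330. ]
0.3 [230.8 144.5] [523.1 329.6]
[555.04861442 332.44052428 226.38632834] [-0.41941512 -0.53336869  0.31896436]
yel 43 134.72093023255815 188.06976744186048
0.5 [135.2 189.1]
0.4 [134.8 191.2]
```

move_arm([
  [-3,0,0,0,0],
  [-3,0,0,0,0],
  [0,0,4,0,0],
  [0,0,4,0,0],
  [0,0,3.5,0,0],
  [0,0,1.5,0,0],
  [0.8,0,0.3,0,0],
  [0.8,0,0,0,0],
  [0.4,0,0,0,0],
  [0,0,0,0,0],
])

```text
t: 35.25
ee_pos: [515.2, 329.9, 92.8]
orientation: [-3.139, -0.109, -0.002]
ft_force: [-0.0, 1.0, -0.3]
width: 0.4
grasp_force: 0.0
```

move_arm([
  [0.4,0,0,0,0],
  [0.3,0,0,0,0],
  [0,0,0,0,0],
])

```text
t: 35.62
ee_pos: [517.1, 329.6, 91.8]
orientation: [3.138, 0.109, -0.012]
ft_force: [-14.3, -0.1, 10.4]
width: 0.2
grasp_force: 7.5
```

move_arm([
  [-1.2,0,0,0,0],
  [-0.8,0,0,0,0],
  [0,0,-4,0,0],
  [0,0,-6,0,0],
  [-3,0,-4,0,0],
  [-3,0,0,0,0],
  [0,0,0,0,0],
])

```text
t: 36.5
ee_pos: [440.3, 324.3, 232.6]
orientation: [-3.139, -0.111, -0.001]
ft_force: [0.1, -0.2, 0.3]
width: 0.6
grasp_force: 0.0
```

```bash
python3 ball.py | head -1
python3 - <<'E'
from go import *
im=cv2.imread("pics/b.png"); g=cv2.cvtColor(im,cv2.COLOR_BGR2HSV).astype(int)
b=np.zeros(g.shape[:2],bool); b[175:232,240:290]=1
m=(g[...,0]<18)&(g[...,1]>100)&b; ys,xs=np.nonzero(m); print("handle",m.sum(),xs.mean(),ys.mean(),ys.min(),ys.max())
close_job()
E
```

```text
ball px 235.9 145.2 38
handle 131 267.29007633587787 196.12977099236642 189 204
the job is handed in; nothing more can be done
```

The job is handed in at about 36.5 s. The shock is swung back, and the pin is through the clevis and holds firm under a 27 N push, though the pictures alone left up to about 3 mm of doubt that its collar is fully seated. The switch was then pulled to its off stop and thrown to its on stop, and the arm is clear of everything.

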